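# Pin the well-plate clamp shut and hold it

### The arm

A 6-joint arm with a two-finger parallel gripper is mounted at the origin on the work surface. World frame = base frame: x ahead of the robot, y to its left, z up, the work surface at z = 0. Lengths are in m, angles in rad, forces in N, time in s.
With the tool pointing down it reaches from about 0.3 to 0.825 m from the base axis. Payload 5.4 kg.
Tool frame: the origin (TCP) lies where the fingers leave the gripper's body, on its centre line; the fingertips stand 88 mm ahead of it and the grasp point (between the pads) lies 69 mm ahead of it (tip_reach is the distance from the TCP to the fingertips, in m); y points along the fingers, z is the direction in which the jaws open and shut, and the axes are right-handed (so a half turn about y gives the same grasp; the last joint's range is limited). The gripper opens to 92 mm and grips with 3 to 60 N. Pads are 20 mm wide; open, the fingers measure 128 mm over their backs; the gripper's body (75 mm by 189 mm) begins 69 mm behind the grasp point.
Start: joints at [-1.316, 0.158, 1.597, -0, 1.386, -0.21], TCP at [0.258, -0.514, 0.303] pointing down, gripper open.
Joint ranges: [-2.91, 2.91], [-0.94, 2.29], [0.18, 2.7], [-1.29, 4.43], [0.17, 2.64], [-3, 3]. Speed limits (rad/s): [2.57, 2.57, 3.14, 3.14, 3.14, 3.14].

### API

Orientations are given as a rotation vector (axis times angle).
In Python, from workcell import read_state, snapshot, close_job, tip_reach gives the robot as it stands. The module is installed in compiled form; this text tells all that it offers.
- The arm moves only by the tool step_arm, never from a script. Its argument "series" is a list of rows, each an object of numbers: "x", "y", "z": the shift along the world's x, y, z in m; "ax", "ay", "az": the turn, a rotation vector about the world's x, y, z in degrees; "claw": the closure, from -1 (fully open) to 1 (shut). In form: [{"x": .., "y": .., "z": .., "ax": .., "ay": .., "az": .., "claw": ..}, ...]. A call has 1 to 20 rows; each row is the pose to reach, as a shift and turn from the pose measured when the call began; what a row does not reach only later rows make up. A row lasts 1/8 s, in which the tool goes at most 62.5 mm and 10.7 degrees, less where a joint would pass 70% of its speed; a pose out of reach is approached as far as the arm can. A call with a gripper value outside its range is refused whole. The fingers move at their own pace and stop on an object; "squeeze" is the grip in N (left out, the last holds). Time passes only in rows, so rows that repeat a pose let the fingers close. It gives the time, the measured TCP pose, the force and the opening at its end, in the units of the state.
- read_state(): the state, without advancing time (a new reading comes with each control period).
- snapshot(name): name is "side" or "top"; returns a dict with "pixels" (420x560x3 uint8, red, green, blue), "camera_matrix" (3x3 intrinsics, pixels), "pose" (4x4, takes a point from camera to world coordinates). Camera axes: x right, y down, z forward; pixel columns grow to the right and rows downward; lengths in m; the calibration is good to about 2 mm. A picture is of the moment at which its call begins. There is no depth.
- close_job(): hands the job in, once; it reports no verdict.
The state is a dict: "clock": time; "qpos": joint angles; "qd": joint speeds; "effort": joint torques, N m; "tool_pos": TCP position; "eef_rot": TCP orientation; "ft_force": force on the tool from outside, world axes, zero at the start; "wrist_torque": the same for the moment, N m; "gripper_width": opening from 0.0 (shut) to 1.0 (fully open).
Only numpy, scipy, OpenCV 4.12 (cv2) and the standard library are available. Lean on these libraries where they do the work, as an engineer would, in place of code of your own. Each camera call takes 0.05 s, during which the arm holds its last target. There are 200 camera calls.

### The job

Swing both flaps of the small carton wide open, well past upright, and lift out the locking pin. Swing the hinged frame of the plate clamp down over the well plate, push the pin down through the hole in the frame into the hole in the base, and press it until the springy frame is squeezed fully shut. Finish while still holding the pin pressed down like that, without letting go, and leave the other things on the bench where they are.

Things in the scene. Friction and masses are not known exactly. Their poses are not given: they have to be found in the camera images.
- carton: Open cardboard carton, fixed, 126 (x) x 136 (y) x 105 mm high, walls 3 mm. Origin at the centre of its underside, z up. Flaps are hinged on the rims at its own +y and -y sides. Dark foam fills it up to 45 mm above the bench; the locking pin stands upright in a hole in the foam's middle. It stands left or right of the clamp, turned up to 0.5 rad.
- flap_left (a joint): Hinge of the cardboard flap on the carton's +y rim (axis along the carton's x, at y = +66.5 mm, z = 105 mm). Flap 122 x 56 x 3 mm. 0 = lying flat over the carton, 1.57 = upright, 2.4 = folded outward to its stop. It starts half open (0.8 to 1.1) and stays where it is left; under 1 N moves it.
- flap_right (a joint): The same for the flap on the carton's -y rim (at y = -66.5 mm, z = 105 mm).
- pin_knob (a point): Centre of the black cylindrical grip knob (24 mm in diameter, 44 mm tall) on top of the 89 mm tall, 90 g locking pin; 67 mm above the pin's tip; z axis along the pin, up when upright. In the carton the knob's top is 11 mm below the rim; the pin pulls straight up and out of a 16 mm wide, 41 mm deep hole.
- pin_tip (a point): Centre of the lower end of the pin's steel shank, which is 12 mm in diameter and 40 mm long with a nose tapered to 6 mm over the last 6 mm. Above the shank is a steel collar, 32 mm in diameter, 5 mm thick (it rests on the foam at the start), and above that the knob.
- clamp: Plate clamp, fixed: aluminium base 190 (x) x 160 (y) mm with a white well plate on it, and a hinged frame. Origin at the centre of its underside; x points from the hinge (on the side facing the robot) to the bar with the hole; turned up to 0.35 rad.
- base_hole (a point): Centre of the mouth of the hole in the clamp's base, on top of its front bar, 44 mm above the bench. The hole is vertical, 15 mm wide, 30 mm deep, bevelled 2 mm.
- frame_hinge (a point): Middle of the frame's hinge axis, 52 mm above the bench; the axis runs along this point's y, and its x points to base_hole, 150 mm away. The frame is a 12 mm aluminium plate, 150 mm wide (y), from 10 to 170 mm from the axis, mid-plane through the axis. A clear pane, 118 mm wide, fills it from 35 to 115 mm, sunk 4.5 mm; the rest is solid.
- frame (a joint): Swing of the frame: 0 = down, resting on its sprung seal (still tilted up 0.05 rad, 7.5 mm at the hole); grows as it opens up and towards the robot. Starts nearly upright (1.1 to 1.5). Angle of the frame above level = this + 0.05 - seal. The stiff hinge stays where it is left; 3 to 5 N pressed on the outer face 120 mm from the axis swings it down.
- seal (a joint): How far the frame is squeezed onto the springy seal: 0 = resting, 0.05 rad = fully shut, frame level, at a hard stop. It springs back when let go. Pressing at the hole takes 3 N to begin and 9 N to shut fully.
- frame_hole (a point): Centre of the mouth of the hole in the frame, on its outer face (the top when closed), 150 mm from the hinge axis; 16 mm wide, through the 12 mm plate, bevelled 2 mm. With the frame down it lies over base_hole within 0.5 mm. Fully shut, its mouth is 14 mm above base_hole and the pin's collar rests on it with the shank 26 mm deep in the base.
- reagent: Bystander: white bottle 60 mm wide, 130 mm tall, to the far left. Origin under its centre.
- tipbox: Bystander: box with clear lid, 85 x 120 x 57 mm, at the far side. Origin under its centre.
- jar: Bystander: glass jar 60 mm wide, 70 mm tall, at the far side. Origin under its centre.
- vial: Bystander: amber vial 24 mm wide, 45 mm tall, between carton and clamp. Origin under its centre.
- marker: Bystander: marker pen 116 mm long, 16 mm thick, lying between carton and clamp on the robot's side, along its own x. Origin under its centre.
- dishes: Bystander: two stacked dishes 90 mm wide, 30 mm tall, to the far right. Origin under their centre.
Mind the look-alikes: they are no part of the job. Of the things shaped like the carton, the cardboard one is meant.

How it is judged:
By the outcome, as a careful person would: the job done as asked, in the order asked, and still so for the second after the job is handed in, while the arm keeps its last pose, push and grip.
It also fails if it takes over 69 s, if anything falls off the work surface, if the arm or the gripper's body presses on something with over 40 N, if the wrist force passes 120 N, or if a joint passes its speed limit or range.

## Working session

There is one attempt and no reset: what is moved stays moved. The work goes in short steps, Python scripts to look and compute and a tool call to move; the robot and the scene stay as the last step left them, time stands still between calls to the robot, and variables do not carry over. Pictures are saved under pics/ and viewed, about 8 in all and at most 12, crops included, and the job is handed in when it is done.

Besides the shell and the picture viewer there is one more tool, called as name(argument=value, ...) on one line, values as JSON. step_arm: Moves the arm, as the interface text tells. Its arguments: {"type":"object","properties":{"series":{"type":"array"},"squeeze":{"type":"number"}},"required":["series"]}

```bash
mkdir -p pics; cat > h.py <<'E'
import numpy as np,cv2
from workcell import *
def shot(v,f):
    s=snapshot(v); cv2.imwrite(f'pics/{f}.png',cv2.cvtColor(s['pixels'],cv2.COLOR_RGB2BGR)); np.savez(f'pics/{v}.npz',K=s['camera_matrix'],T=s['pose']); return s
def cam(v):
    d=np.load(f'pics/{v}.npz'); return d['K'],d['T']
def ray(v,u,w,z):
    K,T=cam(v); d=T[:3,:3]@np.linalg.solve(K,[u,w,1.]); o=T[:3,3]; return o+d*(z-o[2])/d[2]
def proj(v,P):
    K,T=cam(v); P=np.atleast_2d(P); c=(P-T[:3,3])@T[:3,:3]; p=c@K.T; return p[:,:2]/p[:,2:]
E
python3 - <<'E'
from h import *
for v in('top','side'):
    s=shot(v,v+'0'); print(v,s['camera_matrix'].round(1).tolist(),s['pose'].round(3).tolist())
print(read_state(),tip_reach)
E
```

```text
top [[430.6, 0.0, 276.2], [0.0, 430.6, 212.1], [0.0, 0.0, 1.0]] [[-0.008, -0.989, 0.146, 0.384], [-1.0, 0.004, -0.024, 0.002], [0.023, -0.146, -0.989, 1.216], [0.0, 0.0, 0.0, 1.0]]
side [[438.6, 0.0, 278.2], [0.0, 438.6, 206.7], [0.0, 0.0, 1.0]] [[-0.905, 0.285, -0.316, 0.906], [0.425, 0.575, -0.699, 0.782], [-0.017, -0.767, -0.641, 0.845], [0.0, 0.0, 0.0, 1.0]]
{'clock': 0.1, 'qpos': array([-1.31611414e+00,  1.58980184e-01,  1.59806688e+00,  8.92318065e-06,
        1.38619852e+00, -2.10075355e-01]), 'qd': array([-0.00221352, -0.00133931, -0.00416264,  0.00015654, -0.00127154,
        0.00222516]), 'effort': array([-1.72166938e-04, -3.86504781e+01, -3.22960424e+01,  7.02370238e-02,
        3.38660250e-02, -5.43489853e-05]), 'tool_pos': array([ 0.25760961, -0.51361059,  0.30184028]), 'eef_rot': array([-0.46453979,  1.96450399, -1.96117036]), 'ft_force': array([ 0.50247576,  0.07047536, -0.04929936]), 'wrist_torque': array([-0.02335663, -0.03674267,  0.00999369]), 'gripper_width': 1.0002204279123201} 0.0881
```

View pics/top0.png

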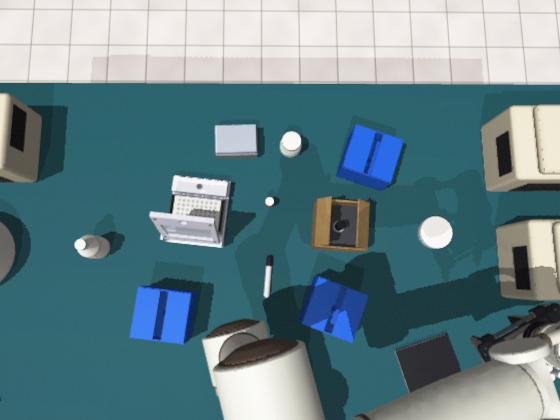

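View pics/side0.png

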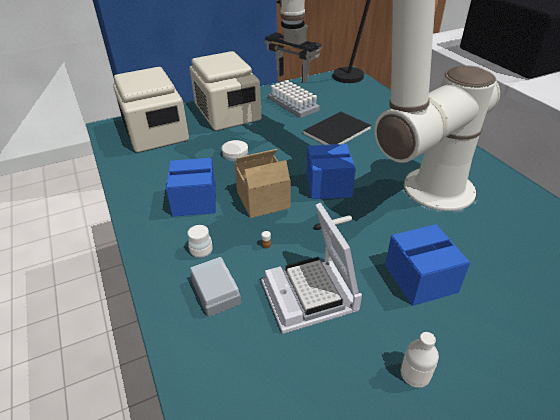

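```bash
python3 - <<'E'
import cv2,numpy as np
t=cv2.imread('pics/top0.png');s=cv2.imread('pics/side0.png')
z=lambda im,a,b,w,h,k:cv2.resize(im[b:b+h,a:a+w],None,fx=k,fy=k,interpolation=cv2.INTER_CUBIC)
A=np.hstack([z(t,145,170,100,80,4),z(t,300,185,100,80,4)])
B=np.hstack([z(s,225,140,80,84,3.3),z(s,255,200,110,84+0,3.3)])
B=np.hstack([z(s,227,145,70,75,3.5),z(s,255,200,110,75+0,3.5)])
C=np.zeros((320+262,800,3),np.uint8);C[:320]=A;
B2=z(s,227,145,70,72,3.6);C[320:320+B2.shape[0],:B2.shape[1]]=B2
B3=z(s,257,200,110,130,2.0);C[320:580,300:520]=B3
B4=z(s,262,255,90,80,2.8);C[320:320+224,530:530+252]=B4
cv2.imwrite('pics/c1.png',C)
E
```

```text
(no output)
```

View pics/c1.png

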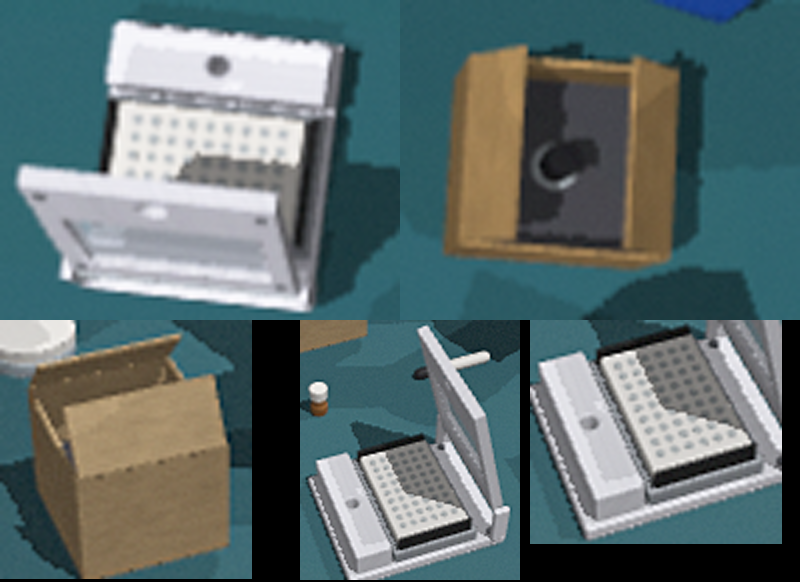

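```bash
cat > fit.py <<'E'
from h import *
from scipy.optimize import least_squares
def Rz(a): c,s=np.cos(a),np.sin(a); return np.array([[c,-s,0],[s,c,0],[0,0,1]])
def carton_pts(p):
    x,y,w,al,ar=p[:5]
    f=lambda sx,sg,a:[sx*.061,sg*(.0665-.056*np.cos(a)),.105+.056*np.sin(a)]
    L={'rpp':[.063,.068,.105],'rmp':[-.063,.068,.105],'rpm':[.063,-.068,.105],'rmm':[-.063,-.068,.105],'bpp':[.063,.068,0],'bmp':[-.063,.068,0],'bpm':[.063,-.068,0],
     'lp':f(1,1,al),'lm':f(-1,1,al),'qp':f(1,-1,ar),'qm':f(-1,-1,ar),'col':[0,0,.05]}
    return {k:Rz(w)@v+[x,y,0] for k,v in L.items()}
def clamp_pts(p):
    x,y,w,a,o=p   # x,y=base_hole
    e=a+.05
    f=lambda r,yy,n:[-.15+r*np.cos(e)-n*np.sin(e),yy,.052+r*np.sin(e)+n*np.cos(e)]
    L={'h':[0,0,.044],'bpp':[o,.08,0],'bpm':[o,-.08,0],'bmp':[o-.19,.08,0],'bmm':[o-.19,-.08,0],
     'fp':f(.17,.075,.006),'fm':f(.17,-.075,.006),'fpu':f(.17,.075,-.006),'fmu':f(.17,-.075,-.006),'fh':f(.15,0,-.006)}
    return {k:Rz(w)@v+[x,y,0] for k,v in L.items()}
def t1(u,v): return (145+u/4,170+v/4)
def t2(u,v): return (300+(u-400)/4,185+v/4)
def s1(u,v): return (227+u/3.6,145+(v-320)/3.6)
def s3(u,v): return (257+(u-300)/2,200+(v-320)/2)
def s4(u,v): return (262+(u-530)/2.8,255+(v-320)/2.8)
def fit(fn,obs,p0,n):
    r=lambda p:np.concatenate([(proj(v,fn(p)[k])[0]-uv)  for v,k,uv in obs])
    s=least_squares(r,p0,loss='soft_l1',f_scale=1.);print(n,s.x.round(4),'rms',np.sqrt(np.mean(s.fun**2)).round(2))
    for (v,k,_),e in zip(obs,s.fun.reshape(-1,2)):print(v,k,e.round(1),end='; ')
    print();return s.x
E
python3 - <<'E'
from fit import *
oc=[('top','lp',t2(527,47)),('top','lm',t2(520,243)),('top','qp',t2(634,57)),('top','qm',t2(625,245)),('top','col',t2(553,168)),
('side','rpp',s1(75,475)),('side','rmp',s1(228,447)),('side','rpm',s1(35,400)),('side','bpp',s1(80,578)),('side','bmp',s1(230,540)),('side','bpm',s1(45,510)),
('side','lp',s1(65,405)),('side','lm',s1(213,377)),('side','qp',s1(33,372)),('side','qm',s1(180,337))]
c=fit(carton_pts,oc,[.4,-.16,0,.9,.9],'carton')
ok=[('top','h',t1(218,65)),('side','h',s4(590,422)),('side','bpm',s3(308,480)),('side','bpp',s3(345,572)),('side','bmp',s3(505,542)),
('top','bpm',t1(345,48)),('top','bmm',t1(312,308)),
('top','fpu',t1(18,172)),('top','fmu',t1(278,200)),('side','fm',s3(420,328))]
k=fit(clamp_pts,ok,[.45,.18,0,1.3,.03],'clamp')
print(clamp_pts(k)['h'],clamp_pts(k)['fh'])
for n,u in(('vial',(270,202)),('marker1',(270,258)),('marker2',(266,297)),('bluecase',(308,300)),('jar',(291,145)),('bottle',(88,245))):print(n,ray('top',*u,.03).round(3))
I=[cv2.imread(f'pics/{v}0.png') for v in('top','side')]
J=[]
for v,im,(a,b,w,h) in(('top',I[0],(145,160,240,110)),('side',I[1],(225,130,150,210))):
    z=3.3 if v=='top' else 1.1; z=3.3 if v=='top' else 2.8
    im=im[b:b+h,a:a+w];im=cv2.resize(im,None,fx=z,fy=z)
    for P in(carton_pts(c),clamp_pts(k)):
        for q in P.values():
            u=(proj(v,q)[0]-[a,b])*z; cv2.circle(im,tuple(int(i) for i in u),3,(0,0,255),1)
    cv2.imwrite(f'pics/ov_{v}.png',im)
E
```

```text
carton [ 0.5148 -0.1949 -0.0758  0.9865  0.8742] rms 1.74
top lp [0.1 0.4]; top lm [-0.6 -0.2]; top qp [-0.8  0.1]; top qm [-0.6  1.2]; top col [-0.1 -0.3]; side rpp [0.3 1. ]; side rmp [-0.  -1.4]; side rpm [-2.4 -3.8]; side bpp [1.1 0.8]; side bmp [-0.6  1. ]; side bpm [-2.5 -6.7]; side lp [-0.8  0.2]; side lm [-0.8 -1.4]; side qp [ 1.2 -1.8]; side qm [ 0.1 -0.8]; 
clamp [ 0.6285  0.1852 -0.1222  1.2886  0.0328] rms 1.97
top h [0.1 0.5]; side h [-0.4 -1.6]; side bpm [-0.4  0.7]; side bpp [1.2 6.9]; side bmp [-1.6 -0.8]; top bpm [-0.   0.1]; top bmm [-0.6  0.7]; top fpu [ 0.5 -1.2]; top fmu [-0.5 -0.7]; side fm [ 3.6 -2.3]; 
[0.62850238 0.18516213 0.044     ] [0.51967462 0.19853281 0.19659446]
vial [ 0.588 -0.009  0.03 ]
marker1 [ 0.432 -0.008  0.03 ]
marker2 [0.327 0.003 0.03 ]
bluecase [ 0.318 -0.111  0.03 ]
jar [ 0.752 -0.07   0.03 ]
bottle [0.47  0.488 0.03 ]
```

```bash
python3 - <<'E'
from h import *
from scipy.spatial.transform import Rotation as R
s=read_state();print(R.from_rotvec(s['eef_rot']).as_matrix().round(3))
E
```

```text
[[-0.894 -0.     0.448]
 [-0.448  0.002 -0.894]
 [-0.    -1.    -0.002]]
```

View pics/ov_top.png

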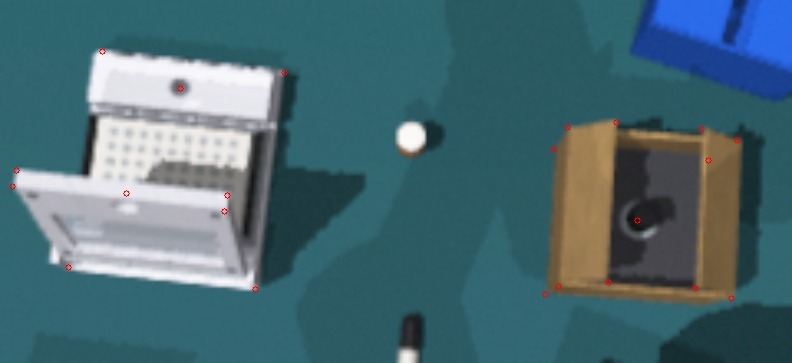

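step_arm(series=[{"x": 0.04, "y": 0.05, "z": 0, "az": 10, "claw": 1}, {"x": 0.085, "y": 0.105, "z": 0, "az": 20, "claw": 1}, {"x": 0.13, "y": 0.16, "z": 0, "az": 30, "claw": 1}, {"x": 0.17, "y": 0.21, "z": 0, "az": 40, "claw": 1}, {"x": 0.215, "y": 0.265, "z": 0, "az": 50, "claw": 1}, {"x": 0.257, "y": 0.319, "z": -0.01, "az": 59, "claw": 1}, {"x": 0.257, "y": 0.319, "z": -0.04, "az": 59, "claw": 1}, {"x": 0.257, "y": 0.319, "z": -0.06, "az": 59, "claw": 1}, {"x": 0.257, "y": 0.319, "z": -0.084, "az": 59, "claw": 1}, {"x": 0.257, "y": 0.319, "z": -0.084, "az": 59, "claw": 1}, {"x": 0.257, "y": 0.319, "z": -0.084, "az": 59, "claw": 1}], squeeze=20)

```text
validation failed for argument at $.se...
```

step_arm(series=[{"x": 0.04, "y": 0.05, "z": 0.0, "ax": 0, "ay": 0, "az": 10, "claw": 1}, {"x": 0.085, "y": 0.105, "z": 0.0, "ax": 0, "ay": 0, "az": 20, "claw": 1}, {"x": 0.13, "y": 0.16, "z": 0.0, "ax": 0, "ay": 0, "az": 30, "claw": 1}, {"x": 0.17, "y": 0.21, "z": 0.0, "ax": 0, "ay": 0, "az": 40, "claw": 1}, {"x": 0.215, "y": 0.265, "z": 0.0, "ax": 0, "ay": 0, "az": 50, "claw": 1}, {"x": 0.257, "y": 0.319, "z": -0.01, "ax": 0, "ay": 0, "az": 59, "claw": 1}, {"x": 0.257, "y": 0.319, "z": -0.04, "ax": 0, "ay": 0, "az": 59, "claw": 1}, {"x": 0.257, "y": 0.319, "z": -0.06, "ax": 0, "ay": 0, "az": 59, "claw": 1}, {"x": 0.257, "y": 0.319, "z": -0.084, "ax": 0, "ay": 0, "az": 59, "claw": 1}, {"x": 0.257, "y": 0.319, "z": -0.084, "ax": 0, "ay": 0, "az": 59, "claw": 1}, {"x": 0.257, "y": 0.319, "z": -0.084, "ax": 0, "ay": 0, "az": 59, "claw": 1}], squeeze=20)

```text
clock: 1.48
tool_pos: [0.5148, -0.1949, 0.2186]
eef_rot: [-1.173, 1.266, -1.265]
ft_force: [0.7, -0.5, 0.3]
gripper_width: 0.002
```

step_arm(series=[{"x": 0.002, "y": 0.025, "z": 0, "ax": 0, "ay": 0, "az": 0, "claw": 1}, {"x": 0.003, "y": 0.045, "z": 0, "ax": 0, "ay": 0, "az": 0, "claw": 1}, {"x": 0.004, "y": 0.06, "z": 0, "ax": 0, "ay": 0, "az": 0, "claw": 1}, {"x": 0.006, "y": 0.076, "z": 0, "ax": 0, "ay": 0, "az": 0, "claw": 1}, {"x": 0.006, "y": 0.076, "z": 0, "ax": 0, "ay": 0, "az": 0, "claw": 1}, {"x": 0.006, "y": 0.076, "z": 0, "ax": 0, "ay": 0, "az": 0, "claw": 1}, {"x": 0.003, "y": 0.035, "z": 0, "ax": 0, "ay": 0, "az": 0, "claw": 1}, {"x": 0, "y": -0.005, "z": 0, "ax": 0, "ay": 0, "az": 0, "claw": 1}, {"x": -0.002, "y": -0.025, "z": 0, "ax": 0, "ay": 0, "az": 0, "claw": 1}, {"x": -0.003, "y": -0.045, "z": 0, "ax": 0, "ay": 0, "az": 0, "claw": 1}, {"x": -0.004, "y": -0.06, "z": 0, "ax": 0, "ay": 0, "az": 0, "claw": 1}, {"x": -0.006, "y": -0.076, "z": 0, "ax": 0, "ay": 0, "az": 0, "claw": 1}, {"x": -0.006, "y": -0.076, "z": 0, "ax": 0, "ay": 0, "az": 0, "claw": 1}, {"x": -0.006, "y": -0.076, "z": 0, "ax": 0, "ay": 0, "az": 0, "claw": 1}, {"x": -0.003, "y": -0.04, "z": 0.02, "ax": 0, "ay": 0, "az": 0, "claw": 1}, {"x": -0.03, "y": 0.02, "z": 0.05, "ax": 0, "ay": 0, "az": 0, "claw": 1}, {"x": -0.08, "y": 0.08, "z": 0.07, "ax": 0, "ay": 0, "az": 0, "claw": 0.2}, {"x": -0.12, "y": 0.13, "z": 0.07, "ax": 0, "ay": 0, "az": 0, "claw": 0.0}, {"x": -0.14, "y": 0.16, "z": 0.07, "ax": 0, "ay": 0, "az": 0, "claw": 0.0}, {"x": -0.14, "y": 0.16, "z": 0.07, "ax": 0, "ay": 0, "az": 0, "claw": 0.0}], squeeze=20)

```text
clock: 3.98
tool_pos: [0.373, -0.032, 0.2885]
eef_rot: [-1.174, 1.262, -1.262]
ft_force: [0.9, 0.6, -0.0]
gripper_width: 0.417
```

```bash
python3 - <<'E'
from h import *
a=shot('top','t2');b=shot('side','s2')
t=cv2.imread('pics/t2.png');s=cv2.imread('pics/s2.png')
A=cv2.resize(t[175:275,285:395],None,fx=4,fy=4,interpolation=cv2.INTER_CUBIC)
B=cv2.resize(s[135:235,215:305],None,fx=4,fy=4,interpolation=cv2.INTER_CUBIC)
cv2.imwrite('pics/c2.png',np.hstack([A,B]))
E
```

```text
(no output)
```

View pics/c2.png

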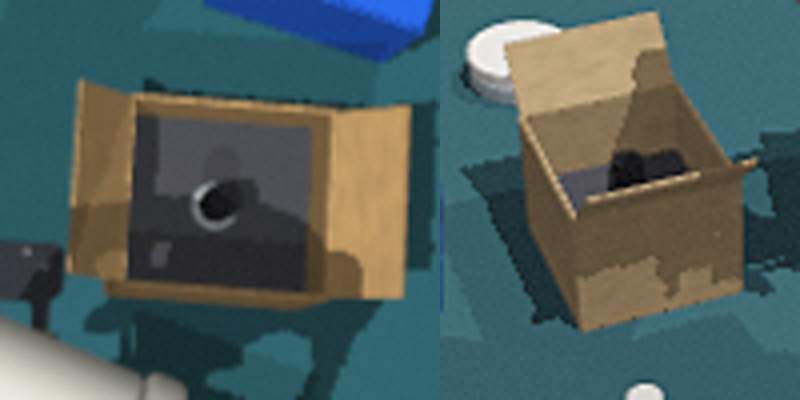

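```bash
python3 - <<'E'
from fit import *
T=lambda u,v:(285+u/4,175+v/4); S=lambda u,v:(215+(u-440)/4,135+v/4)
o=[('top','lp',T(80,80)),('top','lm',T(68,275)),('top','qp',T(412,107)),('top','qm',T(404,300)),('top','rpp',T(133,95)),('top','rpm',T(332,112)),('top','col',T(214,205)),
('side','rpp',S(580,220)),('side','rpm',S(522,118)),('side','bpp',S(583,330)),('side','bmp',S(742,292)),('side','qp',S(507,42)),('side','qm',S(658,12)),('side','lp',S(588,203)),('side','lm',S(758,162))]
fit(carton_pts,o,[.51,-.195,-.07,2.2,2.2],'c')
for z,u in((.05,(214,205)),(.05,(216,207)),(.094,(222,200))):print(z,ray('top',*T(*u),z))
E
```

```text
c [ 0.5142 -0.1947 -0.0858  2.3378  2.4027] rms 0.75
top lp [-0.8  0.5]; top lm [-1.1 -0.2]; top qp [-0.4  0.8]; top qm [-0.3  0.4]; top rpp [-1.1  0. ]; top rpm [ 0.6 -0.1]; top col [-0.4  0.7]; side rpp [-1.9 -1. ]; side rpm [-0.9 -1.3]; side bpp [-0.5 -0.1]; side bmp [-0.1 -0.7]; side qp [-1.1  0.2]; side qm [-0.6 -0.2]; side lp [ 0. -1.]; side lm [ 0.2 -0.7]; 
0.05 [ 0.51617173 -0.19596997  0.05      ]
0.05 [ 0.51479023 -0.19730184  0.05      ]
0.094 [ 0.51445193 -0.19387611  0.094     ]
```

step_arm(series=[{"x": 0.045, "y": -0.05, "z": 0, "ax": 0, "ay": 0, "az": 0, "claw": 0}, {"x": 0.09, "y": -0.1, "z": 0, "ax": 0, "ay": 0, "az": 0, "claw": 0}, {"x": 0.13, "y": -0.15, "z": 0, "ax": 0, "ay": 0, "az": 0, "claw": 0}, {"x": 0.1415, "y": -0.163, "z": 0, "ax": 0, "ay": 0, "az": 0, "claw": 0}, {"x": 0.1415, "y": -0.163, "z": -0.02, "ax": 0, "ay": 0, "az": 0, "claw": 0}, {"x": 0.1415, "y": -0.163, "z": -0.06, "ax": 0, "ay": 0, "az": 0, "claw": 0}, {"x": 0.1415, "y": -0.163, "z": -0.09, "ax": 0, "ay": 0, "az": 0, "claw": 0}, {"x": 0.1415, "y": -0.163, "z": -0.12, "ax": 0, "ay": 0, "az": 0, "claw": 0}, {"x": 0.1415, "y": -0.163, "z": -0.137, "ax": 0, "ay": 0, "az": 0, "claw": 0}, {"x": 0.1415, "y": -0.163, "z": -0.1465, "ax": 0, "ay": 0, "az": 0, "claw": 0}, {"x": 0.1415, "y": -0.163, "z": -0.1465, "ax": 0, "ay": 0, "az": 0, "claw": 0}], squeeze=20)

```text
clock: 5.45
tool_pos: [0.5165, -0.1977, 0.1423]
eef_rot: [-1.173, 1.263, -1.265]
ft_force: [-0.9, 1.4, 0.1]
gripper_width: 0.501
```

step_arm(series=[{"x": 0, "y": 0, "z": 0, "ax": 0, "ay": 0, "az": 0, "claw": 0.5}, {"x": 0, "y": 0, "z": 0, "ax": 0, "ay": 0, "az": 0, "claw": 1}, {"x": 0, "y": 0, "z": 0, "ax": 0, "ay": 0, "az": 0, "claw": 1}, {"x": 0, "y": 0, "z": 0, "ax": 0, "ay": 0, "az": 0, "claw": 1}, {"x": 0, "y": 0, "z": 0, "ax": 0, "ay": 0, "az": 0, "claw": 1}, {"x": 0, "y": 0, "z": 0, "ax": 0, "ay": 0, "az": 0, "claw": 1}], squeeze=20)

```text
clock: 6.2
tool_pos: [0.5169, -0.1979, 0.1432]
eef_rot: [-1.173, 1.262, -1.266]
ft_force: [-1.0, 0.3, 5.4]
gripper_width: 0.254
```

step_arm(series=[{"x": 0, "y": 0, "z": 0, "ax": 0, "ay": 0, "az": 0, "claw": 1}, {"x": 0, "y": 0, "z": 0.01, "ax": 0, "ay": 0, "az": 0, "claw": 1}, {"x": 0, "y": 0, "z": 0.025, "ax": 0, "ay": 0, "az": 0, "claw": 1}, {"x": 0, "y": 0, "z": 0.045, "ax": 0, "ay": 0, "az": 0, "claw": 1}, {"x": 0, "y": 0, "z": 0.07, "ax": 0, "ay": 0, "az": 0, "claw": 1}, {"x": 0, "y": 0, "z": 0.1, "ax": 0, "ay": 0, "az": 0, "claw": 1}, {"x": 0, "y": 0, "z": 0.13, "ax": 0, "ay": 0, "az": 0, "claw": 1}, {"x": 0, "y": 0, "z": 0.16, "ax": 0, "ay": 0, "az": 0, "claw": 1}, {"x": 0, "y": 0, "z": 0.19, "ax": 0, "ay": 0, "az": 0, "claw": 1}, {"x": -0.01, "y": 0.04, "z": 0.19, "ax": 0, "ay": 0, "az": 0, "claw": 1}, {"x": -0.02, "y": 0.08, "z": 0.19, "ax": 0, "ay": 0, "az": 0, "claw": 1}, {"x": -0.03, "y": 0.12, "z": 0.19, "ax": 0, "ay": 0, "az": 0, "claw": 1}, {"x": -0.05, "y": 0.17, "z": 0.18, "ax": 0, "ay": 0, "az": 0, "claw": 1}, {"x": -0.07, "y": 0.22, "z": 0.17, "ax": 0, "ay": 0, "az": 0, "claw": 1}, {"x": -0.08, "y": 0.26, "z": 0.16, "ax": 0, "ay": 0, "az": 0, "claw": 1}, {"x": -0.08, "y": 0.28, "z": 0.16, "ax": 0, "ay": 0, "az": 0, "claw": 1}, {"x": -0.08, "y": 0.28, "z": 0.16, "ax": 0, "ay": 0, "az": 0, "claw": 1}, {"x": -0.08, "y": 0.28, "z": 0.16, "ax": 0, "ay": 0, "az": 0, "claw": 1}], squeeze=60)

```text
clock: 8.45
tool_pos: [0.4371, 0.0815, 0.3038]
eef_rot: [-1.172, 1.262, -1.267]
ft_force: [0.4, -0.7, -1.6]
gripper_width: 0.252
```

```bash
python3 - <<'E'
from h import *
st=read_state();print(st['tool_pos'],st['gripper_width'],st['qpos'].round(2),st['ft_force'])
a=shot('top','t3');b=shot('side','s3')
t=cv2.imread('pics/t3.png');s=cv2.imread('pics/s3.png')
A=cv2.resize(t[170:270,140:250],None,fx=3.6,fy=3.6,interpolation=cv2.INTER_CUBIC)
B=cv2.resize(s[130:330,255:375],None,fx=3,fy=3,interpolation=cv2.INTER_CUBIC)
C=np.zeros((600,800,3),np.uint8);C[:360,:396]=A;C[:,400:760]=B
cv2.imwrite('pics/c3.png',C)
print(proj('side',st['tool_pos']-[0,0,.136]),proj('side',st['tool_pos']-[0,0,.069]))
E
```

```text
[0.43711825 0.08151095 0.30375569] 0.25237020615254674 [-0.09 -0.2   1.94 -0.    1.39 -0.01] [ 0.43042327 -0.65788736 -1.58701667]
[[334.69157077 200.18610416]] [[336.55017663 178.01263393]]
```

View pics/c3.png

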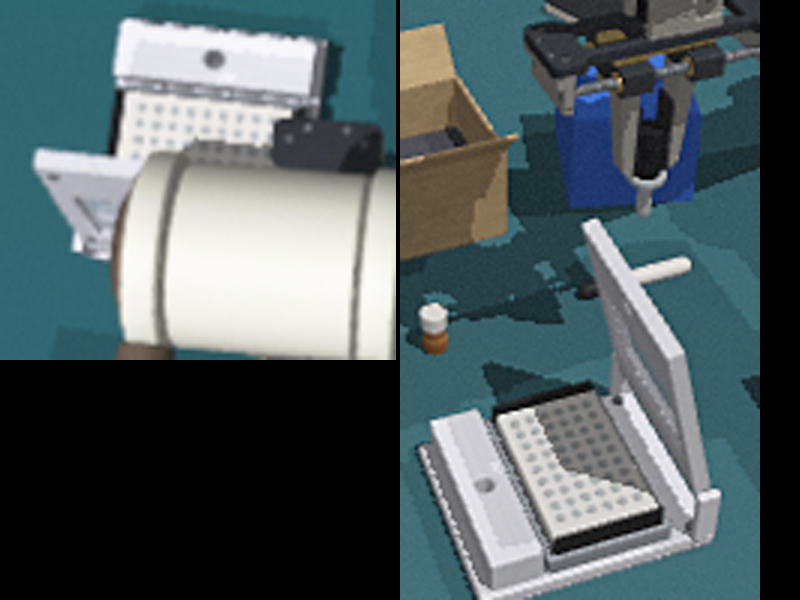

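```bash
python3 - <<'E'
from fit import *
S=lambda u,v:(255+(u-400)/3,130+v/3); T=lambda u,v:(140+u/3.6,170+v/3.6)
print('hole top',ray('top',*T(214,59),.044),'side',ray('side',*S(485,485),.044))
# hole dark blob centroid
for v,f,c in(('top','t3',T(214,59)),('side','s3',S(485,485))):
    g=255.-cv2.cvtColor(cv2.imread(f'pics/{f}.png'),cv2.COLOR_BGR2GRAY); x,y=[int(round(i)) for i in c]
    w=g[y-4:y+5,x-4:x+5]; w=np.clip(w-np.median(w)-12,0,None); yy,xx=np.mgrid[y-4:y+5,x-4:x+5]
    p=((w*xx).sum()/w.sum(),(w*yy).sum()/w.sum()); print(v,p,ray(v,*p,.044),ray(v,*p,.042))
o=[('top','h',T(214,58)),('side','h',S(485,485)),('side','fmu',S(585,230)),('side','fm',S(603,222)),('side','fpu',S(665,360)),('side','fp',S(685,350)),('top','fp',T(35,150)),
('top','bpm',t1(345,48)),('top','bmm',t1(312,308)),('side','bmp',s3(505,542))]
k=fit(clamp_pts,o,[.63,.185,-.12,1.3,.033],'k')
E
```

```text
hole top [0.62963993 0.18567966 0.044     ] side [0.63013743 0.19042742 0.044     ]
top (np.float64(198.94390356977283), np.float64(185.99582753824757)) [0.63075243 0.18707884 0.044     ] [0.63117419 0.18739457 0.042     ]
side (np.float64(283.35564853556485), np.float64(291.4794979079498)) [0.6298535  0.18995574 0.044     ] [0.62916551 0.18847813 0.042     ]
k [ 0.6293  0.1871 -0.1285  1.2867  0.0323] rms 1.42
top h [-0.5  0.4]; side h [-0.3 -1.2]; side fmu [-0.6 -2.1]; side fm [-1.8 -1.5]; side fpu [ 0.4 -0.2]; side fp [-0.8  0.8]; top fp [-1.9  4.2]; top bpm [-0.7  0.2]; top bmm [-1.6  0.8]; side bmp [-1.2  0.3];
```

```bash
python3 - <<'E'
from h import *
H=np.array([.4813,.2072]);d=np.array([.9918,-.1281]);l=np.array([.1281,.9918]);s=-.03
tool=read_state()['tool_pos'];off=np.array([0,.002])
rel=[(.003,0),(.006,.006),(.016,.040),(.030,.048)]
for deg in(85,77,70,62,54,46,38,30,22,15,9,5,3,2.3):
    e=np.radians(deg);r=.132
    z=.052+r*np.sin(e)+.006*np.cos(e)
    n=np.array([-np.sin(e),np.cos(e)])
    u=min((( (z+b-.052)*n[1]-.006)/(-n[0])-a, i) for i,(a,b) in enumerate(rel)) if deg>8 else (r*np.cos(e),0)
    xy=H+d*u[0]+l*s-off; print(deg,u[1],round(u[0],4),'tcp',xy.round(3),round(z+.136,4),'shift',(np.r_[xy,z+.136]-tool).round(3))
E
```

```text
85 3 -0.0203 tcp [0.457 0.178] 0.32 shift [0.02  0.097 0.016]
77 3 0.0049 tcp [0.482 0.175] 0.318 shift [0.045 0.094 0.014]
70 3 0.027 tcp [0.504 0.172] 0.3141 shift [0.067 0.091 0.011]
62 3 0.0522 tcp [0.529 0.169] 0.3074 shift [0.092 0.088 0.004]
54 0 0.0697 tcp [0.547 0.167] 0.2983 shift [ 0.109  0.085 -0.005]
46 0 0.0844 tcp [0.561 0.165] 0.2871 shift [ 0.124  0.083 -0.016]
38 0 0.0973 tcp [0.574 0.163] 0.274 shift [ 0.137  0.082 -0.03 ]
30 0 0.1083 tcp [0.585 0.162] 0.2592 shift [ 0.148  0.08  -0.044]
22 0 0.1171 tcp [0.594 0.16 ] 0.243 shift [ 0.156  0.079 -0.061]
15 0 0.1229 tcp [0.599 0.16 ] 0.228 shift [ 0.162  0.078 -0.076]
9 0 0.1264 tcp [0.603 0.159] 0.2146 shift [ 0.166  0.078 -0.089]
5 0 0.1315 tcp [0.608 0.159] 0.2055 shift [ 0.171  0.077 -0.098]
3 0 0.1318 tcp [0.608 0.159] 0.2009 shift [ 0.171  0.077 -0.103]
2.3 0 0.1319 tcp [0.608 0.159] 0.1993 shift [ 0.171  0.077 -0.104]
```

step_arm(series=[{"x": 0, "y": 0.04, "z": 0.016, "ax": 0, "ay": 0, "az": 0, "claw": 1}, {"x": 0.005, "y": 0.08, "z": 0.016, "ax": 0, "ay": 0, "az": -1, "claw": 1}, {"x": 0.02, "y": 0.097, "z": 0.016, "ax": 0, "ay": 0, "az": -2, "claw": 1}, {"x": 0.035, "y": 0.096, "z": 0.016, "ax": 0, "ay": 0, "az": -3, "claw": 1}, {"x": 0.045, "y": 0.094, "z": 0.014, "ax": 0, "ay": 0, "az": -3, "claw": 1}, {"x": 0.056, "y": 0.092, "z": 0.012, "ax": 0, "ay": 0, "az": -3, "claw": 1}, {"x": 0.067, "y": 0.091, "z": 0.011, "ax": 0, "ay": 0, "az": -3, "claw": 1}, {"x": 0.08, "y": 0.089, "z": 0.008, "ax": 0, "ay": 0, "az": -3, "claw": 1}, {"x": 0.092, "y": 0.088, "z": 0.004, "ax": 0, "ay": 0, "az": -3, "claw": 1}, {"x": 0.101, "y": 0.086, "z": 0, "ax": 0, "ay": 0, "az": -3, "claw": 1}, {"x": 0.109, "y": 0.085, "z": -0.005, "ax": 0, "ay": 0, "az": -3, "claw": 1}, {"x": 0.117, "y": 0.084, "z": -0.01, "ax": 0, "ay": 0, "az": -3, "claw": 1}, {"x": 0.124, "y": 0.083, "z": -0.016, "ax": 0, "ay": 0, "az": -3, "claw": 1}, {"x": 0.124, "y": 0.083, "z": -0.016, "ax": 0, "ay": 0, "az": -3, "claw": 1}], squeeze=60)

```text
clock: 10.3
tool_pos: [0.5617, 0.164, 0.287]
eef_rot: [-1.145, 1.3, -1.306]
ft_force: [0.2, 0.5, -1.6]
gripper_width: 0.252
```

```bash
python3 - <<'E'
from h import *
st=read_state();print(st['tool_pos'],st['gripper_width'],st['ft_force'])
b=shot('side','s4');s=cv2.imread('pics/s4.png')
cv2.imwrite('pics/c4.png',cv2.resize(s[130:330,240:380],None,fx=3,fy=3,interpolation=cv2.INTER_CUBIC))
E
```

```text
[0.56170241 0.16396359 0.28698001] 0.25230447059468225 [ 0.16730172  0.52641584 -1.58408952]
```

View pics/c4.png

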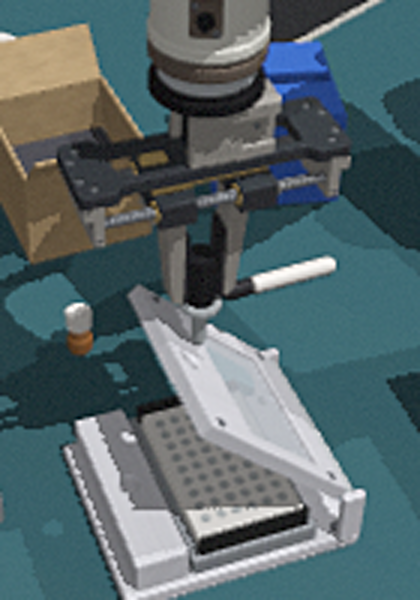

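step_arm(series=[{"x": 0.006, "y": 0, "z": -0.006, "ax": 0, "ay": 0, "az": 0, "claw": 1}, {"x": 0.012, "y": -0.001, "z": -0.013, "ax": 0, "ay": 0, "az": 0, "claw": 1}, {"x": 0.018, "y": -0.001, "z": -0.02, "ax": 0, "ay": 0, "az": 0, "claw": 1}, {"x": 0.023, "y": -0.002, "z": -0.028, "ax": 0, "ay": 0, "az": 0, "claw": 1}, {"x": 0.028, "y": -0.003, "z": -0.036, "ax": 0, "ay": 0, "az": 0, "claw": 1}, {"x": 0.032, "y": -0.004, "z": -0.044, "ax": 0, "ay": 0, "az": 0, "claw": 1}, {"x": 0.035, "y": -0.004, "z": -0.052, "ax": 0, "ay": 0, "az": 0, "claw": 1}, {"x": 0.037, "y": -0.004, "z": -0.059, "ax": 0, "ay": 0, "az": 0, "claw": 1}, {"x": 0.039, "y": -0.005, "z": -0.066, "ax": 0, "ay": 0, "az": 0, "claw": 1}, {"x": 0.041, "y": -0.005, "z": -0.072, "ax": 0, "ay": 0, "az": 0, "claw": 1}, {"x": 0.043, "y": -0.005, "z": -0.078, "ax": 0, "ay": 0, "az": 0, "claw": 1}, {"x": 0.044, "y": -0.005, "z": -0.083, "ax": 0, "ay": 0, "az": 0, "claw": 1}, {"x": 0.044, "y": -0.005, "z": -0.087, "ax": 0, "ay": 0, "az": 0, "claw": 1}, {"x": 0.044, "y": -0.005, "z": -0.089, "ax": 0, "ay": 0, "az": 0, "claw": 1}, {"x": 0.044, "y": -0.005, "z": -0.089, "ax": 0, "ay": 0, "az": 0, "claw": 1}], squeeze=60)

```text
clock: 12.22
tool_pos: [0.6059, 0.1591, 0.199]
eef_rot: [-1.144, 1.299, -1.307]
ft_force: [0.4, -1.4, 2.8]
gripper_width: 0.252
```

step_arm(series=[{"x": 0, "y": 0, "z": 0.01, "ax": 0, "ay": 0, "az": 0, "claw": 1}, {"x": 0.0, "y": 0.0, "z": 0.02, "ax": 0, "ay": 0, "az": 0, "claw": 1}, {"x": 0.012, "y": 0.014, "z": 0.02, "ax": 0, "ay": 0, "az": 0, "claw": 1}, {"x": 0.024, "y": 0.027, "z": 0.02, "ax": 0, "ay": 0, "az": 0, "claw": 1}, {"x": 0.024, "y": 0.027, "z": 0.018, "ax": 0, "ay": 0, "az": 0, "claw": 1}, {"x": 0.024, "y": 0.027, "z": 0.015, "ax": 0, "ay": 0, "az": 0, "claw": 1}, {"x": 0.024, "y": 0.027, "z": 0.015, "ax": 0, "ay": 0, "az": 0, "claw": 1}], squeeze=60)

```text
clock: 13.1
tool_pos: [0.6293, 0.1856, 0.2135]
eef_rot: [-1.145, 1.301, -1.307]
ft_force: [0.1, 1.4, -1.2]
gripper_width: 0.246
```

```bash
python3 - <<'E'
from h import *
st=read_state();p=st['tool_pos'];print(p,st['gripper_width'],st['ft_force'])
b=shot('side','s5');s=cv2.imread('pics/s5.png')
A=cv2.resize(s[240:320,250:350],None,fx=6,fy=6,interpolation=cv2.INTER_CUBIC)
cv2.imwrite('pics/c5.png',A)
f=lambda q:((proj('side',q)[0]-[250,240])*6).round(1)
print('tip pred',f(p-[0,0,.136]),'holes',f([.63,.188,.0655]),'jac',(f(p-[0,0,.136]+[.01,0,0])-f(p-[0,0,.136])),(f(p-[0,0,.136]+[0,.01,0])-f(p-[0,0,.136])),(f(p-[0,0,.126])-f(p-[0,0,.136])))
E
```

```text
[0.62926488 0.18557504 0.21347548] 0.24636571819916156 [ 0.09817419  1.42097453 -1.23183803]
tip pred [195.6 243.3] holes [197.  269.1] jac [-23.8   8.9] [11.5 18.4] [ -0.2 -17.5]
```

View pics/c5.png

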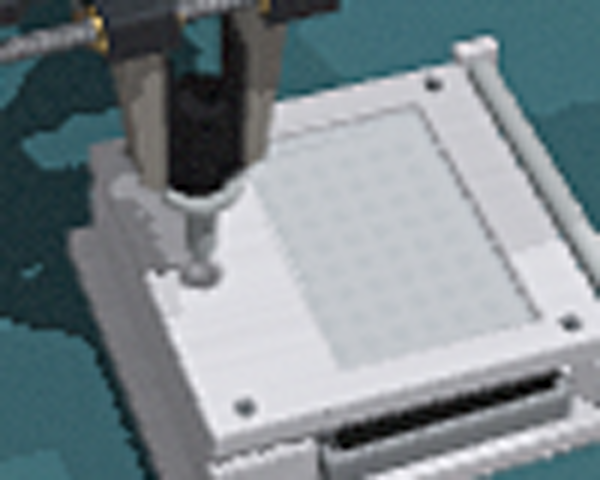

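step_arm(series=[{"x": 0, "y": 0.0, "z": -0.005, "ax": 0, "ay": 0, "az": 0, "claw": 1}, {"x": 0, "y": 0, "z": -0.01, "ax": 0, "ay": 0, "az": 0, "claw": 1}, {"x": 0, "y": 0, "z": -0.014, "ax": 0, "ay": 0, "az": 0, "claw": 1}, {"x": 0, "y": 0, "z": -0.018, "ax": 0, "ay": 0, "az": 0, "claw": 1}, {"x": 0, "y": 0, "z": -0.022, "ax": 0, "ay": 0, "az": 0, "claw": 1}, {"x": 0, "y": 0, "z": -0.022, "ax": 0, "ay": 0, "az": 0, "claw": 1}], squeeze=60)

```text
clock: 13.9
tool_pos: [0.6292, 0.1856, 0.1912]
eef_rot: [-1.146, 1.301, -1.306]
ft_force: [0.0, -0.3, -1.3]
gripper_width: 0.254
```

step_arm(series=[{"x": 0, "y": 0, "z": -0.004, "ax": 0, "ay": 0, "az": 0, "claw": 1}, {"x": 0, "y": 0, "z": -0.008, "ax": 0, "ay": 0, "az": 0, "claw": 1}, {"x": 0, "y": 0, "z": -0.012, "ax": 0, "ay": 0, "az": 0, "claw": 1}, {"x": 0, "y": 0, "z": -0.016, "ax": 0, "ay": 0, "az": 0, "claw": 1}, {"x": 0, "y": 0, "z": -0.016, "ax": 0, "ay": 0, "az": 0, "claw": 1}], squeeze=60)

```text
clock: 14.52
tool_pos: [0.6292, 0.1854, 0.1748]
eef_rot: [-1.146, 1.301, -1.307]
ft_force: [0.6, -0.2, -0.8]
gripper_width: 0.249
```

step_arm(series=[{"x": 0, "y": 0, "z": -0.004, "ax": 0, "ay": 0, "az": 0, "claw": 1}, {"x": 0, "y": 0, "z": -0.008, "ax": 0, "ay": 0, "az": 0, "claw": 1}, {"x": 0, "y": 0, "z": -0.012, "ax": 0, "ay": 0, "az": 0, "claw": 1}, {"x": 0, "y": 0, "z": -0.015, "ax": 0, "ay": 0, "az": 0, "claw": 1}, {"x": 0, "y": 0, "z": -0.018, "ax": 0, "ay": 0, "az": 0, "claw": 1}, {"x": 0, "y": 0, "z": -0.018, "ax": 0, "ay": 0, "az": 0, "claw": 1}], squeeze=60)

```text
clock: 15.28
tool_pos: [0.6296, 0.1855, 0.1574]
eef_rot: [-1.145, 1.3, -1.307]
ft_force: [-1.0, -0.4, 5.4]
gripper_width: 0.247
```

step_arm(series=[{"x": 0, "y": 0, "z": -0.001, "ax": 0, "ay": 0, "az": 0, "claw": 1}, {"x": 0, "y": 0, "z": -0.002, "ax": 0, "ay": 0, "az": 0, "claw": 1}, {"x": 0, "y": 0, "z": -0.003, "ax": 0, "ay": 0, "az": 0, "claw": 1}, {"x": 0, "y": 0, "z": -0.004, "ax": 0, "ay": 0, "az": 0, "claw": 1}, {"x": 0, "y": 0, "z": -0.004, "ax": 0, "ay": 0, "az": 0, "claw": 1}], squeeze=60)

```text
clock: 15.9
tool_pos: [0.6298, 0.1856, 0.1546]
eef_rot: [-1.145, 1.3, -1.307]
ft_force: [-3.1, -1.7, 9.8]
gripper_width: 0.25
```

step_arm(series=[{"x": 0, "y": 0, "z": -0.001, "ax": 0, "ay": 0, "az": 0, "claw": 1}, {"x": 0, "y": 0, "z": -0.002, "ax": 0, "ay": 0, "az": 0, "claw": 1}, {"x": 0, "y": 0, "z": -0.003, "ax": 0, "ay": 0, "az": 0, "claw": 1}, {"x": 0, "y": 0, "z": -0.003, "ax": 0, "ay": 0, "az": 0, "claw": 1}], squeeze=60)

```text
clock: 16.4
tool_pos: [0.6299, 0.1857, 0.1538]
eef_rot: [-1.145, 1.3, -1.307]
ft_force: [-4.8, -1.6, 14.5]
gripper_width: 0.255
```

step_arm(series=[{"x": -0.0005, "y": 0, "z": -0.002, "ax": 0, "ay": 0, "az": 0, "claw": 1}, {"x": -0.001, "y": 0, "z": -0.004, "ax": 0, "ay": 0, "az": 0, "claw": 1}, {"x": -0.001, "y": 0, "z": -0.004, "ax": 0, "ay": 0, "az": 0, "claw": 1}, {"x": -0.001, "y": 0, "z": -0.004, "ax": 0, "ay": 0, "az": 0, "claw": 1}], squeeze=60)

```text
clock: 16.9
tool_pos: [0.6298, 0.1858, 0.1531]
eef_rot: [-1.144, 1.298, -1.308]
ft_force: [-5.3, -1.3, 17.0]
gripper_width: 0.253
```

```bash
python3 - <<'E'
from h import *
st=read_state();p=st['tool_pos'];print(p,st['gripper_width'],st['ft_force'],st['wrist_torque'])
b=shot('side','s6');s=cv2.imread('pics/s6.png')
cv2.imwrite('pics/c6.png',cv2.resize(s[230:340,250:370],None,fx=5,fy=5,interpolation=cv2.INTER_CUBIC))
E
```

```text
[0.62977574 0.18581573 0.15309212] 0.2527123144385661 [-5.26760093 -1.27362241 16.9886488 ] [-0.27899455  1.24393809  0.04053053]
```

View pics/c6.png

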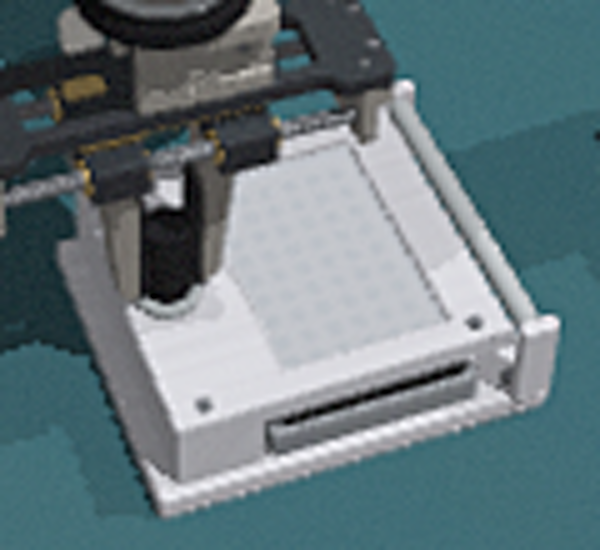

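```bash
python3 - <<'E'
from fit import *
a=cv2.imread('pics/s5.png',0);b=cv2.imread('pics/s6.png',0)
for n,(x,y) in{'front screw':(291,308),'hinge-side screw':(345,294)}.items():
    t=cv2.resize(a[y-4:y+5,x-4:x+5],None,fx=8,fy=8,interpolation=cv2.INTER_CUBIC);w=cv2.resize(b[y-9:y+12,x-9:x+10],None,fx=8,fy=8,interpolation=cv2.INTER_CUBIC)
    m=cv2.matchTemplate(w,t,cv2.TM_CCOEFF_NORMED);_,v,_,l=cv2.minMaxLoc(m);print(n,'shift px',np.array(l)/8-5,v)
K=clamp_pts
def P(e,r,y): 
    w=-.1285;return Rz(w)@[-.15+r*np.cos(e)-.006*np.sin(e),y,.052+r*np.sin(e)+.006*np.cos(e)]+[.63,.188,0]
for r in(.16,.02):print('expected',r,proj('side',P(0,r,.065))-proj('side',P(.05,r,.065)))
E
```

```text
front screw shift px [-0.125  3.125] 0.9925763607025146
hinge-side screw shift px [-0.25  0.75] 0.9734055399894714
expected 0.16 [[-0.20564057  2.32664091]]
expected 0.02 [[-0.1686149   0.31820309]]
```

step_arm(series=[{"x": -0.001, "y": 0, "z": -0.003, "ax": 0, "ay": 0, "az": 0, "claw": 1}, {"x": -0.001, "y": 0, "z": -0.005, "ax": 0, "ay": 0, "az": 0, "claw": 1}, {"x": -0.001, "y": 0, "z": -0.005, "ax": 0, "ay": 0, "az": 0, "claw": 1}, {"x": -0.001, "y": 0, "z": -0.005, "ax": 0, "ay": 0, "az": 0, "claw": 1}, {"x": -0.001, "y": 0, "z": -0.005, "ax": 0, "ay": 0, "az": 0, "claw": 1}], squeeze=60)

```text
clock: 17.58
tool_pos: [0.6297, 0.1859, 0.1523]
eef_rot: [-1.142, 1.296, -1.308]
ft_force: [-8.0, -2.5, 21.7]
gripper_width: 0.25
```

```bash
python3 - <<'E'
from h import *
b=shot('side','s7');st=read_state();print(st['tool_pos'],st['ft_force'],st['qd'].round(3))
a=cv2.imread('pics/s6.png',0);b=cv2.imread('pics/s7.png',0)
for n,(x,y) in{'front screw':(291,311),'hinge screw':(345,295),'collar':(285,291)}.items():
    t=cv2.resize(a[y-4:y+5,x-4:x+5],None,fx=8,fy=8,interpolation=cv2.INTER_CUBIC);w=cv2.resize(b[y-9:y+10,x-9:x+10],None,fx=8,fy=8,interpolation=cv2.INTER_CUBIC)
    m=cv2.matchTemplate(w,t,cv2.TM_CCOEFF_NORMED);_,v,_,l=cv2.minMaxLoc(m);print(n,np.array(l)/8-5,v)
E
```

```text
[0.62968697 0.1858672  0.15228167] [-6.47048868 -2.01618919 22.14538977] [-0.     0.     0.     0.001  0.    -0.   ]
front screw [-0.25  0.25] 0.9767782092094421
hinge screw [0. 0.] 0.98988938331604
collar [0.125 0.25 ] 0.9778121113777161
```

```bash
python3 -c "
from h import *
t=shot('top','t8')
a=cv2.imread('pics/top0.png',0);b=cv2.imread('pics/t8.png',0)
for n,(x,y) in {'tipbox':(236,140),'jar':(291,145),'vial':(270,202),'dishes':(435,233),'reagent':(88,245)}.items():
    m=cv2.matchTemplate(b[y-22:y+23,x-22:x+23],a[y-14:y+15,x-14:x+15],cv2.TM_CCOEFF_NORMED);_,v,_,l=cv2.minMaxLoc(m);print(n,l[0]-8,l[1]-8,round(v,2))
print(close_job())"
```

```text
tipbox 4 0 0.96
jar 0 0 0.99
vial 0 1 0.83
dishes 0 0 0.98
reagent 0 0 1.0
the job is handed in; nothing more can be done
None
```

I handed the job in at about 17.7 s, with the arm still gripping the pin and pressing it down. No verdict came back.

**What I did:**
- Swung both carton flaps open. The camera fit puts them at about 2.34 and 2.40 rad.
- Lifted the pin straight out of the carton.
- Swung the clamp frame down using the fingers and the pin tip.
- Pushed the pin through the frame hole into the base and pressed it shut.

**Last checks on the clamp:**
- The net press was about 23 N, where 9 N is needed to shut it, and the joints were at rest.
- After the collar seated, pressing harder moved the frame by only 0.25 px, so I take it to be at its hard stop.
- Before that, the front screw had moved 3.1 px where I expected 2.3 px. The frame was probably resting slightly high before the squeeze.
- A sideways load of about 6–7 N remained on the tool. The tool also sank about 0.8 mm more under the last push, so the pin may have slipped or flexed slightly in the grip.

**Bystanders:**
- The jar, dishes and reagent bottle matched their first positions to the pixel.
- The vial matched to 1 px, but with a weak match (0.83) in changed shadows.
- The tipbox matched with a 4 px offset. Nothing went near it, so I think the arm or its shadow threw the match off, but I did not check further.
- I did not check the marker at the end; the later pictures show it lying in the same area.

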